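Heel press: presser foot down, safety catch over, hold the lever down

TASK

Press the rubber heel in the bench heel press: first lower the small presser-foot lever on the side of the head all the way, then flip the safety catch bar fully over to the far side so that it no longer lies across the big lever, then pull the big lever by its handle all the way forward and down. Finish while still holding the lever fully down by its handle with the gripper (it springs back if let go); leave the other things on the bench where they are.

Things in the scene. Friction and masses are not known exactly. Their poses are not given: they have to be found in the camera images.
- press: grey bench press, bolted down. Frame for all [x, y, z] here, in mm: -x its front (faces the robot), +y its left seen from the robot, z up from the bench; origin on the bench. Base x -130 to 100, y -80 to 80, 20 high. Head x -110 to 85, y -40 to 40, z 100 to 135, on a rear column. A heel lies under its front end. Only the big lever and the raised catch stand above z 200.
- foot_lever (a joint): small presser-foot lever, +y side of the head near the front; rad. 0 = raised: points to +y, 0.87 rad above level; grows as it is lowered; 1.05 = lower stop. Starts at 0 to 0.2. Friction keeps it where it is left; 2 to 3 N at its knob moves it. It lowers the foot 14 mm onto the heel.
- foot_tip (a point): middle of the foot lever's knob: a black bar of 16 mm diameter and 30 mm length along the press's x, 55 mm from the pivot. It can be pushed down from above.
- foot_pivot (a point): pivot of the foot lever, [-85, 54, 118]; the axis is the press's x.
- catch (a joint): safety catch: steel bar 8 x 12 mm, 100 long, lying level across the front of the big lever, which it blocks; rad. 0 = closed, pointing to -y; grows as the free end is lifted about an axis along x, through upright (1.57) and over to +y; 2.5 = stop, on the +y side, 37 deg above level. Starts at 0 to 0.25. Friction keeps it where it is left; 1 to 2 N at the pin moves it.
- catch_pin (a point): grip point on the catch's pin, a steel rod of 12 mm diameter sticking out 75 mm to -x from the catch's free end, 90 mm from the pivot axis; this point is 55 mm out from the bar, 20 mm from the pin's tip. Closed it is at [-21, -56, 185] with free space around. Can be pinched from above (fingers on its +y and -y sides); the pin turns in the grip as the catch is carried over.
- catch_pivot (a point): point on the catch's pivot axis (along the press's x) level with catch_pin, [-21, 34, 185].
- pull_lever (a joint): big lever, steel bar 14 mm square, 150 mm from pivot to handle; rad. 0 = rest, standing up, leaning 0.17 rad back (+x); grows as it is pulled forward (-x) and down; 1.15 = stop, leaning 0.98 rad forward. A spring drives it back to 0: about 4 N at the handle at rest, about 8 N at the stop. With the catch closed it moves only 0.3 to 0.4 rad.
- pull_handle: the big lever's handle: black round bar, 20 mm diameter, 74 mm long along its y axis (= press y), a sleeve that turns on its spindle, on the lever's -y side only. Origin on its axis, 45 mm to -y of the lever's bar; the handle runs 38 mm to -y and 36 mm to +y of it. At rest at [75, -45, 298], at the stop [-75, -45, 234]. Can be pinched from above (fingers before and behind it).
- pull_pivot (a point): pivot of the big lever, [50, 0, 150]; the axis is the press's y.
- heel_a: spare rubber shoe heel, D-shaped, 66 x 56 x 30 mm, lying beside the press; origin: centre of its underside. Leave alone.
- heel_b: second spare rubber shoe heel, same as heel_a; origin: centre of its underside. Leave alone.
- wax_tin: round tin, 60 mm across, 35 mm high, beside the press; origin: centre of its underside. Leave alone.
- hammer: hammer with a wooden handle, about 300 mm long, lying on the bench right of the press; origin in the hammer's underside. Leave alone.
- glue_bottle: white square bottle 75 x 75 mm with a round cap, 137 mm high, left of the press; origin: centre of its underside. Leave alone.
- spool: black thread spool, 48 mm across, 68 mm high, left of the press; origin: centre of its underside. Leave alone.
- awl: awl with a wooden handle, 160 mm long, lying on the bench; origin in its underside. Leave alone.

How it is judged:
By the outcome, as a careful person would: the job done as asked, in the order asked, and still so for the second after the job is handed in, while the arm keeps its last pose, push and grip.
It also fails if it takes over 67 s, if anything falls off the work surface, if the arm or the gripper's body presses on something with over 40 N, if the wrist force passes 120 N, or if a joint passes its speed limit or range.

ROBOT

A 6-joint arm with a two-finger parallel gripper is mounted at the origin on the work surface. World frame = base frame: x ahead of the robot, y to its left, z up, the work surface at z = 0. Lengths are in m, angles in rad, forces in N, time in s.
With the tool pointing down it reaches from about 0.425 to 0.95 m from the base axis. Payload 14.7 kg.
Tool frame: the origin (TCP) lies midway between the tips of the shut fingers; the grasp point (between the pads) lies robot.tcp_to_grasp behind it (robot.tcp_to_grasp is the distance from the TCP to the grasp point, in m); z points along the fingers, y is the line along which they close (so a half turn about z gives the same grasp; the last joint's range is limited). The gripper opens to 85 mm and grips with 20 to 120 N. Pads are 22 mm wide; open, the fingers measure 114 mm over their backs; the gripper's body (76 mm by 85 mm) begins 54 mm behind the grasp point. The pads swing forward as they close: fully open they stand 13 mm farther back than shut.
Start: joints at [1.114, 0.48, 1.596, -0, 1.065, -0.047], TCP at [0.259, 0.596, 0.231] pointing down, gripper open.
Joint ranges: [-2.75, 2.75], [-0.82, 2.05], [0.23, 2.67], [-1.56, 4.7], [0.09, 2.69], [-2.92, 2.92]. Speed limits (rad/s): [1.89, 1.89, 2.39, 3.01, 3.01, 3.01].

INTERFACE

Orientations are given as a 3x3 rotation matrix whose columns are the frame's x, y, z axes.
In Python, from bench import robot gives the robot as it stands.
- The arm moves only by the tool carry_out, never from a script. Its argument "increments" is a list of rows, each a list of 3 entries, a list of its own where there are three numbers: the shift along the world's x, y, z in m, then the turn, a rotation vector about the world's x, y, z in degrees, then the closure, from 0 (fully open) to 1 (shut). In form: [[[x, y, z], [ax, ay, az], claw], ...]. A call has 1 to 5 rows; each row is the pose to reach, as a shift and turn from the pose commanded when the call began; what a row does not reach only later rows make up. A row lasts 1/10 s, in which the tool goes at most 50 mm and 8.59 degrees, less where a joint would pass 70% of its speed; a pose out of reach is approached as far as the arm can. A call with a gripper value outside its range is refused whole. The fingers move at their own pace and stop on an object; "grip_force" is the grip in N (left out, the last holds). Time passes only in rows, so rows that repeat a pose let the fingers close. It gives the time, the measured TCP pose, the force, the opening and the grip force at its end, in the units of the state.
- robot.get_state(): the state, without advancing time (a new reading comes with each control period).
- robot.capture(name): name is "scene" or "side" or "wrist"; returns the picture (384x512x3 uint8, red, green, blue); there is no depth.
- robot.camera_info(name): a dict with "vertical_fov" (degrees; the focal length in pixels is half the picture's height over the tangent of half this angle, whatever the lens; pixels are square), "cx", "cy" (the principal point, pixels), "rvec" (rotation vector, rad) and "tvec" (3), from world to camera coordinates, as OpenCV has them. Camera axes: x right, y down, z forward; pixel columns grow to the right and rows downward; lengths in m; the calibration is good to about 2 mm. A picture is of the moment at which its call begins: read the wrist's pose just before it. camera_info takes no time and is no camera call; for the wrist camera it gives the pose at the moment of the call.
- robot.finish_job(): hands the job in; it is judged then, once.
Trained networks look in the newest picture that a camera, given by its name, has taken for a name from the list of things; names that differ only in an ending like _2 or _b are one class to them, and where a whole thing is asked for, a point or a joint stands for the part that bears it (a point fixed in the world has none). Each returns a list of dicts, best first, with "p" (0 to 1); they miss things now and then, are a little off and sometimes report something else, mostly with a low value. They report only what shows in the picture. A call takes as long as a camera call.
- robot.look_for(camera, query): "position" ([row, column] in pixels, amid what is visible of it).
- robot.place_of(camera, query): "position" ([row, column] in pixels: a listed point, or the origin of a listed thing).
The state is a dict: "t": time; "q": joint angles; "qd": joint speeds; "effort": joint torques, N m; "tcp_pos": TCP position; "tool_rot": TCP orientation; "wrist_force": force on the tool from outside, world axes, zero at the start; "ft_torque": the same for the moment, N m; "gripper_width": opening from 0.0 (shut) to 1.0 (fully open); "finger_force": force on a finger pad.
Only numpy, scipy, OpenCV 4.12 (cv2) and the standard library are available. Lean on these libraries where they do the work, as an engineer would, in place of code of your own. Each camera call takes 0.05 s, during which the arm holds its last target. There are 200 camera calls.

## Working session

There is one attempt and no reset: what is moved stays moved. The work goes in short steps, Python scripts to look and compute and a tool call to move; the robot and the scene stay as the last step left them, time stands still between calls to the robot, and variables do not carry over. Pictures are saved under pics/ and viewed, at most 10 in all, crops included, and the job is handed in when it is done.

Besides the shell and the picture viewer there is one more tool, called after "Call:" as a command line: name --argument value ..., lists and objects as JSON in quotes. carry_out: Moves the arm, as the interface text tells. Its arguments: {"type":"object","properties":{"increments":{"type":"array"},"grip_force":{"type":"number"}},"required":["increments"]}

```bash
mkdir -p pics; ls
cat > h.py <<'E'
import numpy as np, cv2
from bench import robot
def P(cam):
    i=robot.camera_info(cam); R=cv2.Rodrigues(np.array(i["rvec"],float))[0]; t=np.array(i["tvec"],float).ravel()
    f=192/np.tan(np.radians(i["vertical_fov"])/2)
    K=np.array([[f,0,i["cx"]],[0,f,i["cy"]],[0,0,1]]); return K,R,t
def proj(cam,X):
    K,R,t=P(cam); c=K@(R@np.asarray(X,float)+t); return c[1]/c[2],c[0]/c[2]
def ray(c,rc):
    K,R,t=c; d=R.T@np.linalg.inv(K)@np.array([rc[1],rc[0],1.]); return -R.T@t,d/np.linalg.norm(d)
def tri(obs):
    A=np.zeros((3,3));b=np.zeros(3)
    for c,rc in obs:
        o,d=ray(c,rc);M=np.eye(3)-np.outer(d,d);A+=M;b+=M@o
    X=np.linalg.solve(A,b); return X,[round(float(np.linalg.norm((np.eye(3)-np.outer(d,d))@(X-o)))*1000,1) for o,d in [ray(c,rc) for c,rc in obs]]
def save(cam,n): cv2.imwrite(f"pics/{n}.png",cv2.cvtColor(robot.capture(cam),cv2.COLOR_RGB2BGR))
E
python3 - <<'E'
from h import *
np.set_printoptions(precision=4,suppress=True)
print(robot.get_state(), robot.tcp_to_grasp)
for c in("scene","side"): 
    save(c,c+"0"); 
    K,R,t=P(c); print(c,-R.T@t, R[2])
for q in ["press","foot_tip","foot_pivot","catch_pin","catch_pivot","pull_handle","pull_pivot","glue_bottle","spool","wax_tin"]:
    o=[]
    for c in("scene","side"):
        r=robot.place_of(c,q)[:2]; print(q,c,[(np.round(x["position"],1),round(x["p"],2)) for x in r])
        if r:o.append((P(c),r[0]["position"]))
    if len(o)==2: print("   ",*tri(o))
E
```

```text
pics
{'t': 0.0, 'q': array([ 1.1144,  0.4808,  1.5969,  0.    ,  1.0651, -0.0466]), 'qd': array([ 0.0005,  0.0005,  0.0013, -0.0004,  0.0005, -0.0006]), 'effort': array([ -0.0005, -95.0631, -43.0183,   0.    ,   0.0124,   0.0001]), 'tcp_pos': array([0.2588, 0.5958, 0.2307]), 'tool_rot': array([[-0.9172,  0.3984, -0.0006],
       [ 0.3984,  0.9172, -0.0011],
       [ 0.0001, -0.0012, -1.    ]]), 'wrist_force': array([-0.5283, -0.0139,  0.1271]), 'ft_torque': array([0.0228, 0.0005, 0.0367]), 'finger_force': 0.0, 'gripper_width': 1.0015263836784347} 0.0187
scene [1.3698 0.4798 1.1373] [-0.6405 -0.3663 -0.675 ]
side [-0.3    -1.2167  1.1345] [ 0.462   0.6989 -0.546 ]
press scene [(array([248.1, 251.4]), 0.62), (array([275.3, 269. ]), 0.43)]
press side [(array([226.7, 267.4]), 0.89)]
    [ 0.5593 -0.018  -0.0117] [2.5, 2.5]
foot_tip scene [(array([218.2, 290. ]), 0.56)]
foot_tip side []
foot_pivot scene [(array([217.7, 277. ]), 0.55), (array([181., 217.]), 0.55)]
foot_pivot side [(array([197.7, 248.1]), 0.95)]
    [0.5064 0.0479 0.122 ] [1.2, 1.2]
catch_pin scene [(array([193.3, 244.4]), 
[... 256 characters left out ...]
, 0.8]
pull_handle scene [(array([183.3, 217.7]), 0.65)]
pull_handle side [(array([165.7, 288.2]), 0.4)]
    [ 0.6101 -0.0903  0.2991] [5.7, 5.7]
pull_pivot scene [(array([223.3, 239.6]), 0.88)]
pull_pivot side [(array([192.3, 277.9]), 0.58)]
    [ 0.6043 -0.0299  0.1503] [2.5, 2.5]
glue_bottle scene [(array([317.7, 387.9]), 0.87)]
glue_bottle side [(array([171.6, 216.5]), 0.69), (array([192.9, 280.8]), 0.19)]
    [0.6041 0.4738 0.005 ] [6.0, 6.0]
spool scene [(array([259.9, 398.4]), 0.52), (array([211.1, 238.8]), 0.26)]
spool side [(array([188.4, 178.4]), 0.44)]
    [0.379  0.4426 0.0062] [7.4, 7.4]
wax_tin scene [(array([274.2, 269.4]), 0.83), (array([211.2, 262.9]), 0.56)]
wax_tin side []
```

```bash
cat >> h.py <<'E'
from scipy.optimize import least_squares
def W(p,X): 
    c,s=np.cos(p[2]),np.sin(p[2]); X=np.asarray(X,float)/1000
    return np.array([p[0]+c*X[0]-s*X[1],p[1]+s*X[0]+c*X[1],X[2]])
E
python3 - <<'E'
from h import *
np.set_printoptions(precision=4,suppress=True)
obs=[("scene",[0,0,0],(248.1,251.4)),("side",[0,0,0],(226.7,267.4)),("scene",[-85,54,118],(217.7,277)),("side",[-85,54,118],(197.7,248.1)),
("scene",[-21,34,185],(211.2,264.3)),("side",[-21,34,185],(184,259.8)),("scene",[50,0,150],(223.3,239.6)),("side",[50,0,150],(192.3,277.9)),("scene",[75,-45,298],(183.3,217.7)),("side",[75,-45,298],(165.7,288.2))]
f=lambda p:np.concatenate([np.array(proj(c,W(p,X)))-rc for c,X,rc in obs])
r=least_squares(f,[.56,-.02,0.1],loss="soft_l1"); print(r.x); print(f(r.x).reshape(-1,2))
# crops
for c in("scene","side"):
    im=cv2.imread(f"pics/{c}0.png"); v,u=map(int,proj(c,W(r.x,[0,0,120]))); cr=im[max(v-90,0):v+90,u-120:u+120]
    print(c,max(v-90,0),u-120); cv2.imwrite(f"pics/{c}c.png",cv2.resize(cr,None,fx=3.3,fy=3.3,interpolation=2))
E
```

```text
[ 0.5587 -0.018  -0.3426]
[[-2.5579  0.6779]
 [-2.0294  0.4314]
 [ 0.5565  4.6533]
 [ 0.01   -4.0205]
 [-1.2403 -1.5121]
 [-0.0105  0.3412]
 [-0.4334 -0.8261]
 [ 0.6126  1.6146]
 [ 0.9722  2.458 ]
 [-0.2569  1.5532]]
scene 131 131
side 111 147
```

View pics/scene0.png

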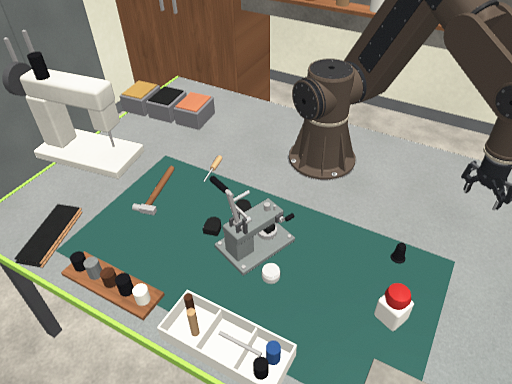

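View pics/sidec.png

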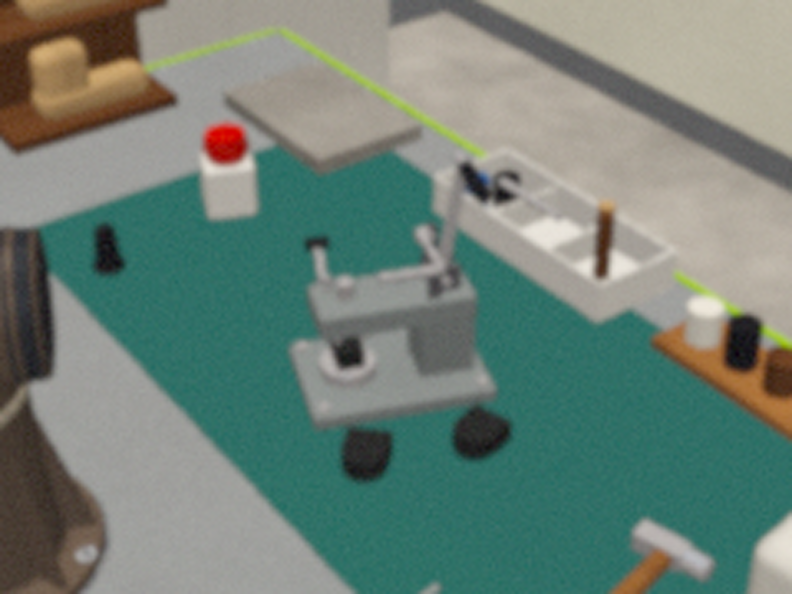

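The side view shows the press with its knob at about row 185, column 242. The catch rod lies across the head in front of the lever, and the black handle stands at the top. In the scene view the handle is at about (185, 220). The press yaw is about -0.34 rad. I'll move towards the foot lever for a close look.

Call:
carry_out --increments '[[[0.02, -0.04, 0.02], [0, 0, 1], 0.0], [[0.04, -0.08, 0.04], [0, 0, 2], 0.0], [[0.06, -0.12, 0.06], [0, 0, 3], 0.0], [[0.08, -0.16, 0.08], [0, 0, 4], 0.0], [[0.1, -0.2, 0.1], [0, 0, 4], 0.0]]'

```text
t: 1.6
tcp_pos: [0.3594, 0.3945, 0.3322]
tool_rot: [[-0.943, 0.333, 0.0], [0.333, 0.943, 0.0], [-0.0, 0.0, -1.0]]
wrist_force: [-0.3, 0.5, 0.2]
gripper_width: 0.998
finger_force: 0.0
```

Call:
carry_out --increments '[[[0.02, -0.04, 0.01], [0, 0, 0], 0.5], [[0.04, -0.08, 0.02], [0, 0, 0], 1.0], [[0.06, -0.12, 0.02], [0, 0, 0], 1.0], [[0.08, -0.16, 0.02], [0, 0, 0], 1.0], [[0.09, -0.2, 0.02], [0, 0, 0], 1.0]]'

```text
t: 2.1
tcp_pos: [0.4501, 0.1944, 0.3515]
tool_rot: [[-0.943, 0.334, 0.001], [0.334, 0.943, 0.0], [-0.001, 0.0, -1.0]]
wrist_force: [0.9, 0.4, 0.0]
gripper_width: 0.144
finger_force: 0.0
```

Run:
```python
from h import *
np.set_printoptions(precision=4,suppress=True)
s=robot.get_state(); print(s["t"],s["tcp_pos"],s["q"],s["gripper_width"])
p=[.5587,-.018,-.3426]
K,R,t=P("wrist"); print(-R.T@t,R[2])
save("wrist","w1")
for q,X in [("foot_tip",[-85,95,155]),("foot_pivot",[-85,54,118]),("catch_pin",[-21,-56,185]),("catch_pivot",[-21,34,185]),("pull_handle",[75,-45,298]),("pull_pivot",[50,0,150]),("press",[0,0,0])]:
    r=robot.place_of("wrist",q)[:2]; print(q,np.round(proj("wrist",W(p,X))),[(np.round(x["position"],1),round(x["p"],2)) for x in r])
```

```text
2.1 [0.4501 0.1944 0.3515] [ 0.3461  0.1399  1.7866 -0.0002  1.214  -0.8844] 0.14381862355371453
[0.3691 0.2247 0.4948] [ 0.3091 -0.1086 -0.9448]
foot_tip [232. 200.] [(array([236.8, 198.9]), 0.59)]
foot_pivot [220. 174.] [(array([222. , 174.5]), 0.65), (array([319.9, 136.3]), 0.56)]
catch_pin [291.  75.] [(array([293.8,  73.9]), 0.71)]
catch_pivot [291. 147.] [(array([290.7, 145.2]), 0.58)]
pull_handle [447.  38.] []
pull_pivot [317. 136.] [(array([319.1, 135.8]), 0.6)]
press [236. 163.] [(array([238.2, 162.8]), 0.7)]
```

View pics/w1.png

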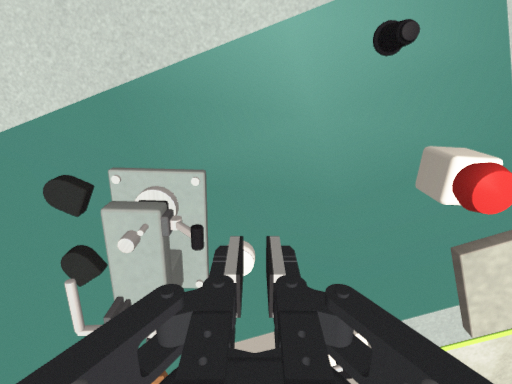

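Wrist view: the knob is at about (237, 197) and the catch pin at (293, 74). The press model projects within a few pixels of both. I'll refit with all views.

Run:
```python
from h import *
np.set_printoptions(precision=4,suppress=True)
w="wrist"
obs=[("scene",[0,0,0],(248.1,251.4)),("side",[0,0,0],(226.7,267.4)),("side",[-85,54,118],(197.7,248.1)),
("scene",[-21,34,185],(211.2,264.3)),("side",[-21,34,185],(184,259.8)),("scene",[50,0,150],(223.3,239.6)),("side",[50,0,150],(192.3,277.9)),
(w,[-85,54,118],(222,174.5)),(w,[-21,34,185],(290.7,145.2)),(w,[50,0,150],(319.1,135.8)),(w,[0,0,0],(238.2,162.8))]
ft=lambda a:[-85,54+55*np.cos(.87-a),118+55*np.sin(.87-a)]
cp=lambda a:[-21,34-90*np.cos(a),185+90*np.sin(a)]
cams={c:P(c) for c in("scene","side",w)}
def pr(c,X):
    K,R,t=cams[c]; v=K@(R@X+t); return np.array([v[1],v[0]])/v[2]
def f(p):
    o=obs+[(w,ft(p[3]),(236.8,198)),("scene",ft(p[3]),(218.2,290)),("side",ft(p[3]),(185,242)),(w,cp(p[4]),(293.8,73.9)),("scene",cp(p[4]),(193.3,244.4)),("side",cp(p[4]),(193.6,267.1))]
    return np.concatenate([(pr(c,W(p,X))-rc)*(1 if c!=w else .8) for c,X,rc in o])
r=least_squares(f,[.56,-.02,-.34,.1,.1],loss="soft_l1",f_scale=1.5); p=r.x; print(p); print(f(p).reshape(-1,2))
print("foot start",W(p,ft(p[3])),"mid",W(p,ft(.6)),"end",W(p,ft(1.05)))
for a in (p[4],.5,1,1.57,2,2.5): print("pin",W(p,cp(a)))
a=lambda t:[50+150*np.sin(.17-t),-45,150+150*np.cos(.17-t)]
for t in (0,.2,.4,.6,.8,1,1.15): print("handle",W(p,a(t)))
```

```text
[ 0.5603 -0.0172 -0.36    0.1122  0.0526]
[[-2.1483  0.6289]
 [-2.2605  0.6455]
 [-0.435  -3.6456]
 [-0.6733 -1.6209]
 [-0.2907  0.6884]
 [-0.1604 -1.0657]
 [ 0.5089  1.892 ]
 [ 0.5814 -0.5274]
 [ 1.6507  1.7236]
 [-1.0382  0.4736]
 [-1.4342  0.7204]
 [-0.4037 -0.0122]
 [-0.4485  0.5591]
 [-0.5042  0.0056]
 [ 0.1302 -1.3241]
 [ 1.1974  0.1346]
 [ 1.0696 -0.7915]]
foot start [0.5139 0.1006 0.1558] mid [0.5185 0.1129 0.1327] end [0.5189 0.1139 0.1082]
pin [ 0.521  -0.0621  0.1897]
pin [ 0.5248 -0.0519  0.2281]
pin [ 0.5355 -0.0235  0.2607]
pin [0.5526 0.0219 0.275 ]
pin [0.5659 0.057  0.2668]
pin [0.5781 0.0895 0.2389]
handle [ 0.615  -0.0859  0.2978]
handle [ 0.5871 -0.0754  0.2999]
handle [ 0.5593 -0.0649  0.296 ]
handle [ 0.5328 -0.0549  0.2863]
handle [ 0.5086 -0.0458  0.2712]
handle [ 0.4877 -0.038   0.2512]
handle [ 0.4747 -0.0331  0.2336]
```

Call:
carry_out --increments '[[[0.02, -0.025, -0.03], [0, 0, 0], 1.0], [[0.045, -0.055, -0.06], [0, 0, 0], 1.0], [[0.066, -0.086, -0.1], [0, 0, 0], 1.0], [[0.066, -0.088, -0.14], [0, 0, 0], 1.0], [[0.066, -0.088, -0.17], [0, 0, 0], 1.0]]'

```text
t: 3.0
tcp_pos: [0.5145, 0.108, 0.1788]
tool_rot: [[-0.943, 0.334, -0.002], [0.334, 0.943, -0.0], [0.001, -0.001, -1.0]]
wrist_force: [0.3, 0.4, 0.3]
gripper_width: -0.003
finger_force: 0.0
```

Call:
carry_out --increments '[[[0.0, 0.0, -0.015], [0, 0, 0], 1.0], [[0.001, 0.003, -0.03], [0, 0, 0], 1.0], [[0.002, 0.005, -0.045], [0, 0, 0], 1.0], [[0.003, 0.007, -0.058], [0, 0, 0], 1.0], [[0.003, 0.007, -0.065], [0, 0, 0], 1.0]]'

```text
t: 3.5
tcp_pos: [0.5213, 0.1242, 0.1174]
tool_rot: [[-0.942, 0.335, 0.007], [0.335, 0.942, 0.01], [-0.004, 0.012, -1.0]]
wrist_force: [0.9, 91.6, 9.0]
gripper_width: -0.006
finger_force: 46.8
```

Run:
```python
from h import *
np.set_printoptions(precision=3,suppress=True)
s=robot.get_state(); print(s)
p=[.5603,-.0172,-.36]
R=np.array([[np.cos(p[2]),-np.sin(p[2])],[np.sin(p[2]),np.cos(p[2])]])
print(R.T@(s["tcp_pos"][:2]-p[:2]))
save("wrist","w2");print(robot.get_state()["wrist_force"])
```

```text
{'t': 3.5, 'q': array([ 0.171,  0.469,  1.973,  0.014,  0.691, -1.068]), 'qd': array([ 0.004,  0.102,  0.046,  0.003, -0.153, -0.003]), 'effort': array([-47.836, -73.885, -15.598, -21.425,   6.1  ,  -0.132]), 'tcp_pos': array([0.521, 0.124, 0.117]), 'tool_rot': array([[-0.942,  0.335,  0.007],
       [ 0.335,  0.942,  0.01 ],
       [-0.004,  0.012, -1.   ]]), 'wrist_force': array([ 0.869, 91.641,  9.044]), 'ft_torque': array([15.549, -0.081, -0.165]), 'finger_force': 46.78494036197662, 'gripper_width': -0.005587067558291881}
[-0.086  0.119]
[ 5.245 91.001  0.305]
```

View pics/w2.png

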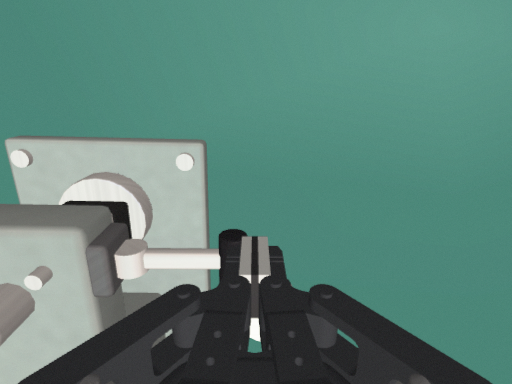

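The fingertip slid off the outer side of the knob. I'll relieve the load outwards, lift and look again.

Call:
carry_out --increments '[[[0.002, 0.006, 0.0], [0, 0, 0], 1.0], [[0.004, 0.013, 0.0], [0, 0, 0], 1.0], [[0.006, 0.022, 0.0], [0, 0, 0], 1.0], [[0.006, 0.022, 0.03], [0, 0, 0], 1.0], [[0.003, 0.01, 0.06], [0, 0, 0], 1.0]]'

```text
t: 4.05
tcp_pos: [0.5205, 0.1265, 0.1762]
tool_rot: [[-0.943, 0.332, -0.002], [0.332, 0.943, -0.0], [0.002, -0.001, -1.0]]
wrist_force: [0.7, -0.2, 0.1]
gripper_width: -0.004
finger_force: 0.0
```

```bash
cat >> h.py <<'E'
ft=lambda a:[-85,54+55*np.cos(.87-a),118+55*np.sin(.87-a)]
cp=lambda a:[-21,34-90*np.cos(a),185+90*np.sin(a)]
hd=lambda t:[50+150*np.sin(.17-t),-45,150+150*np.cos(.17-t)]
p=[.5603,-.0172,-.36]
def inpress(X):
    c,s=np.cos(p[2]),np.sin(p[2]); d=np.asarray(X[:2])-p[:2]; return np.array([c*d[0]+s*d[1],-s*d[0]+c*d[1],X[2]])*1000
E
python3 - <<'E'
from h import *
np.set_printoptions(precision=4,suppress=True)
s=robot.get_state(); print(s["tcp_pos"],inpress(s["tcp_pos"]),s["wrist_force"])
save("wrist","w3")
for q in["foot_tip","foot_pivot","catch_pivot"]: print(q,[(np.round(x["position"],1),round(x["p"],2)) for x in robot.place_of("wrist",q)[:2]])
for a in (0.,.5,.7,.87,1.05): print(a,np.round(proj("wrist",W(p,ft(a)))))
print(np.round(proj("wrist",W(p,[-85,54,118]))))
E
```

```text
[0.5205 0.1265 0.1762] [-87.8677 120.4892 176.2399] [ 0.7298 -0.2148  0.1026]
foot_tip []
foot_pivot [(array([217.8, 160.6]), 0.69)]
catch_pivot []
0.0 [240. 201.]
0.5 [224. 230.]
0.7 [218. 236.]
0.87 [213. 237.]
1.05 [207. 237.]
[211. 162.]
```

View pics/w3.png

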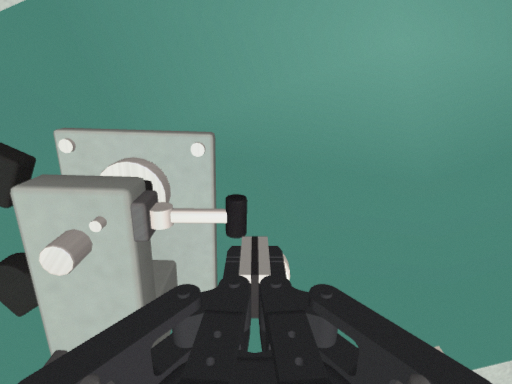

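The knob is at about (216, 237), so the lever is at about 0.8 rad. I'll press again, centred on the knob.

Call:
carry_out --increments '[[[-0.006, -0.01, -0.01], [0, 0, 0], 1.0], [[-0.006, -0.01, -0.035], [0, 0, 0], 1.0], [[-0.006, -0.01, -0.052], [0, 0, 0], 1.0], [[-0.006, -0.01, -0.061], [0, 0, 0], 1.0], [[-0.006, -0.01, -0.062], [0, 0, 0], 1.0]]'

```text
t: 4.75
tcp_pos: [0.5142, 0.1151, 0.1143]
tool_rot: [[-0.943, 0.333, -0.002], [0.333, 0.943, -0.001], [0.002, -0.001, -1.0]]
wrist_force: [-13.5, -4.5, 44.8]
gripper_width: -0.0
finger_force: 22.0
```

Call:
carry_out --increments '[[[0.0, 0.0, 0.02], [0, 0, 0], 1.0], [[0.0, 0.0, 0.06], [0, 0, 0], 0.5], [[0.0, -0.02, 0.1], [0, 0, 0], 0.2], [[0.0, -0.05, 0.14], [0, 0, 0], 0.2], [[-0.01, -0.09, 0.17], [0, 0, -1], 0.2]]'

```text
t: 5.25
tcp_pos: [0.5061, 0.026, 0.2857]
tool_rot: [[-0.937, 0.348, 0.002], [0.348, 0.937, 0.0], [-0.002, 0.001, -1.0]]
wrist_force: [2.2, -0.6, -0.9]
gripper_width: 0.684
finger_force: 0.0
```

Run:
```python
from h import *
np.set_printoptions(precision=4,suppress=True)
s=robot.get_state(); print(s["tcp_pos"],inpress(s["tcp_pos"]),s["wrist_force"],s["gripper_width"])
save("wrist","w4")
for q in["foot_tip","foot_pivot","catch_pin","catch_pivot","press"]: print(q,[(np.round(x["position"],1),round(x["p"],2)) for x in robot.place_of("wrist",q)[:2]])
for a in (.87,.95,1.05): print(a,np.round(proj("wrist",W(p,ft(a)))))
print(np.round(proj("wrist",W(p,[-85,54,118]))),[np.round(proj("wrist",W(p,cp(a)))) for a in (0,.05,.2)],np.round(proj("wrist",W(p,[-21,34,185]))))
for c in ("scene","side"):
  robot.capture(c); print([(np.round(x["position"],1),round(x["p"],2)) for x in robot.place_of(c,"foot_tip")[:2]],[np.round(proj(c,W(p,ft(a))),1) for a in (.8,1.05)])
```

```text
[0.5061 0.026  0.2857] [-65.9195  21.3631 285.6971] [ 2.2154 -0.639  -0.9225] 0.6841263923241483
foot_tip [(array([154. , 334.6]), 0.82)]
foot_pivot [(array([155.3, 282. ]), 0.87)]
catch_pin [(array([245.8, 167.2]), 0.69)]
catch_pivot [(array([237.8, 259.3]), 0.61)]
press [(array([194.5, 237.2]), 0.76)]
0.87 [156. 337.]
0.95 [155. 336.]
1.05 [154. 334.]
[156. 284.] [array([241., 167.]), array([244., 165.]), array([251., 163.])] [241. 266.]
[(array([230.2, 289.9]), 0.7), (array([188.7, 159.3]), 0.55)] [array([227.7, 293.4]), array([230.4, 293.1])]
[(array([194.4, 241.3]), 0.5), (array([191.1, 282.1]), 0.19)] [array([189.5, 241.5]), array([192.3, 241.7])]
```

View pics/w4.png

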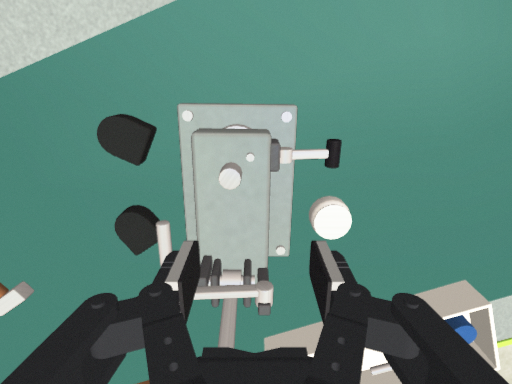

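The foot lever is fully down: the knob is seen at (154, 334), where the model puts it for 1.05 rad. Next is the pin, which runs from (225, 163) downwards; its grip point is at about (245, 166).

Call:
carry_out --increments '[[[0.005, -0.03, 0.0], [0, 0, 0], 0.25], [[0.01, -0.06, -0.015], [0, 0, 0], 0.25], [[0.015, -0.085, -0.035], [0, 0, 0], 0.25], [[0.015, -0.085, -0.065], [0, 0, 0], 0.25], [[0.015, -0.085, -0.07], [0, 0, 0], 0.25]]'

```text
t: 6.25
tcp_pos: [0.5183, -0.0589, 0.2106]
tool_rot: [[-0.937, 0.35, -0.005], [0.35, 0.937, 0.001], [0.005, -0.001, -1.0]]
wrist_force: [0.1, 1.1, -0.2]
gripper_width: 0.747
finger_force: 0.0
```

Run:
```python
from h import *
np.set_printoptions(precision=4,suppress=True)
s=robot.get_state(); print(s["tcp_pos"],inpress(s["tcp_pos"]),s["wrist_force"],s["gripper_width"])
save("wrist","w5")
for q in["catch_pin"]: print(q,[(np.round(x["position"],1),round(x["p"],2)) for x in robot.place_of("wrist",q)[:2]])
print([np.round(proj("wrist",W(p,cp(a)))) for a in (0,.05,.2)])
```

```text
[ 0.5183 -0.0589  0.2106] [-24.5737 -53.8099 210.6136] [ 0.1146  1.0594 -0.1732] 0.7470601142212782
catch_pin [(array([242.8, 248. ]), 0.89)]
[array([234., 247.]), array([237., 247.]), array([248., 249.])]
```

View pics/w5.png

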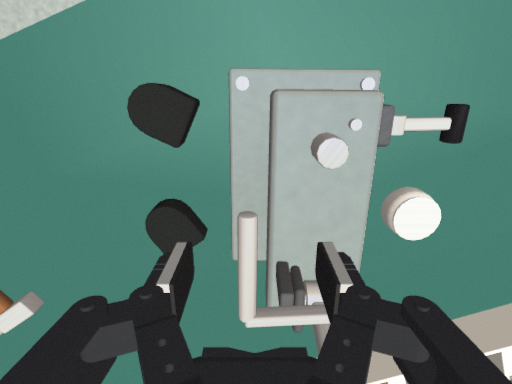

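The pin is centred between the fingers (column 248, with the finger middle at 255). I'll descend and pinch.

Call:
carry_out --increments '[[[0.0, -0.002, -0.02], [0, 0, 0], 0.25], [[0.0, -0.002, -0.038], [0, 0, 0], 0.25], [[0.0, -0.002, -0.038], [0, 0, 0], 0.9], [[0.0, -0.002, -0.038], [0, 0, 0], 1.0], [[0.0, -0.002, -0.038], [0, 0, 0], 1.0]]' --grip_force 30

```text
t: 6.85
tcp_pos: [0.521, -0.0608, 0.1771]
tool_rot: [[-0.937, 0.349, 0.002], [0.349, 0.937, -0.0], [-0.002, 0.0, -1.0]]
wrist_force: [0.6, 0.2, -0.1]
gripper_width: 0.24
finger_force: 0.0
```

Call:
carry_out --increments '[[[0.0, 0.0, 0.0], [0, 0, 0], 1.0], [[0.0, 0.0, 0.0], [0, 0, 0], 1.0], [[0.0, 0.0, 0.0], [0, 0, 0], 1.0]]'

```text
t: 7.15
tcp_pos: [0.5195, -0.0633, 0.1766]
tool_rot: [[-0.937, 0.349, -0.001], [0.349, 0.937, -0.003], [-0.0, -0.003, -1.0]]
wrist_force: [-9.2, -26.6, 2.5]
gripper_width: 0.129
finger_force: 29.3
```

Run:
```python
from h import *
np.set_printoptions(precision=4,suppress=True)
s=robot.get_state(); X=s["tcp_pos"]; print(X,inpress(X),s["wrist_force"],s["gripper_width"],s["finger_force"])
g=inpress(X); g[2]+=18.7; d=g[1:]-[34,185]; a0=np.arctan2(d[1],-d[0]); r=np.hypot(*d); print(r,a0)
for a in np.arange(a0,2.6,.15): 
    q=[g[0],34-90*np.cos(a),185+90*np.sin(a)]; print(round(a,2),np.round(W(p,q)-W(p,[g[0],34-90*np.cos(a0),185+90*np.sin(a0)]),4))
```

```text
[ 0.5195 -0.0633  0.1766] [-21.9658 -57.5578 176.6315] [ -9.1868 -26.6154   2.5286] 0.1285651449619488 29.303507208824158
92.1388354764909 0.1123657475392134
0.11 [0. 0. 0.]
0.26 [0.0009 0.0024 0.0133]
0.41 [0.0025 0.0065 0.026 ]
0.56 [0.0047 0.0124 0.0379]
0.71 [0.0075 0.02   0.0487]
0.86 [0.0109 0.0289 0.0583]
1.01 [0.0147 0.0391 0.0662]
1.16 [0.0189 0.0502 0.0725]
1.31 [0.0234 0.0622 0.0769]
1.46 [0.0281 0.0746 0.0794]
1.61 [0.0328 0.0872 0.0798]
1.76 [0.0375 0.0997 0.0783]
1.91 [0.0421 0.1119 0.0747]
2.06 [0.0465 0.1235 0.0693]
2.21 [0.0505 0.1341 0.062 ]
2.36 [0.0541 0.1436 0.0532]
2.51 [0.0571 0.1518 0.0429]
```

Call:
carry_out --increments '[[[-0.001, -0.002, 0.0], [0, 0, 0], 1.0], [[-0.001, 0.0, 0.013], [0, 0, 0], 1.0], [[0.001, 0.004, 0.026], [0, 0, 0], 1.0], [[0.004, 0.01, 0.038], [0, 0, 0], 1.0], [[0.0065, 0.0175, 0.0487], [0, 0, 0], 1.0]]'

```text
t: 7.65
tcp_pos: [0.5256, -0.0468, 0.2266]
tool_rot: [[-0.937, 0.349, -0.001], [0.349, 0.937, -0.006], [-0.001, -0.006, -1.0]]
wrist_force: [-16.4, -37.7, 24.6]
gripper_width: 0.124
finger_force: 31.8
```

Run:
```python
from h import *
np.set_printoptions(precision=4,suppress=True)
A=np.array([-57.56,176.63]); s=robot.get_state(); B=inpress(s["tcp_pos"]); x=B[0];B=B[1:]
m=(A+B)/2; d=(B-A); L=np.hypot(*d); n=np.array([d[1],-d[0]])/L
C=m+n*np.sqrt(90**2-L*L/4); print(A,B,L,C)
C0=np.array([34,185-18.7]); print(C0)
a0=np.arctan2(B[1]-C[1],C[0]-B[0]);print(a0)
for a in np.arange(a0,2.65,.15):
    print(round(a,2),np.round(W(p,[x,C[0]-90*np.cos(a),C[1]+90*np.sin(a)]),4))
```

```text
[-57.56 176.63] [-39.9662 226.6128] 52.9888686498373 [ 32.3693 173.063 ]
[ 34.  166.3]
0.6372624685173763
0.64 [ 0.5256 -0.0468  0.2266]
0.79 [ 0.5287 -0.0386  0.2368]
0.94 [ 0.5323 -0.029   0.2456]
1.09 [ 0.5363 -0.0183  0.2527]
1.24 [ 0.5407 -0.0067  0.2581]
1.39 [0.5453 0.0055 0.2616]
1.54 [0.55  0.018 0.263]
1.69 [0.5548 0.0306 0.2625]
1.84 [0.5594 0.043  0.2599]
1.99 [0.5639 0.0549 0.2554]
2.14 [0.5681 0.0661 0.249 ]
2.29 [0.5719 0.0762 0.2409]
2.44 [0.5752 0.085  0.2313]
2.59 [0.578  0.0925 0.2204]
```

Call:
carry_out --increments '[[[0.001, 0.005, 0.0113], [0, 0, 0], 1.0], [[0.005, 0.0145, 0.0205], [0, 0, 0], 1.0], [[0.009, 0.025, 0.0275], [0, 0, 0], 1.0], [[0.013, 0.037, 0.033], [0, 0, 0], 1.0], [[0.018, 0.049, 0.0365], [0, 0, 0], 1.0]]'

```text
t: 8.15
tcp_pos: [0.5458, 0.0052, 0.2633]
tool_rot: [[-0.937, 0.35, 0.004], [0.35, 0.937, -0.001], [-0.004, 0.0, -1.0]]
wrist_force: [6.6, -4.1, -4.5]
gripper_width: 0.128
finger_force: 29.9
```

Run:
```python
from h import *
s=robot.get_state(); print(s["wrist_force"],inpress(s["tcp_pos"]))
```

```text
[ 6.59108276 -4.09957969 -4.4755186 ] [-21.44125959  15.84276933 263.28008084]
```

Call:
carry_out --increments '[[[0.0045, 0.0125, 0.0015], [0, 0, 0], 1.0], [[0.009, 0.025, 0.001], [0, 0, 0], 1.0], [[0.014, 0.0375, -0.0015], [0, 0, 0], 1.0], [[0.0185, 0.0495, -0.006], [0, 0, 0], 1.0], [[0.0225, 0.0605, -0.0125], [0, 0, 0], 1.0]]'

```text
t: 8.65
tcp_pos: [0.5682, 0.0666, 0.2491]
tool_rot: [[-0.937, 0.35, 0.002], [0.35, 0.937, -0.0], [-0.002, 0.001, -1.0]]
wrist_force: [4.4, -1.9, 5.0]
gripper_width: 0.126
finger_force: 31.5
```

Call:
carry_out --increments '[[[0.002, 0.005, -0.004], [0, 0, 0], 1.0], [[0.004, 0.01, -0.008], [0, 0, 0], 1.0], [[0.0055, 0.0145, -0.013], [0, 0, 0], 1.0], [[0.007, 0.0185, -0.0175], [0, 0, 0], 1.0]]'

```text
t: 9.05
tcp_pos: [0.5747, 0.0849, 0.2308]
tool_rot: [[-0.937, 0.35, 0.001], [0.35, 0.937, 0.0], [-0.001, 0.001, -1.0]]
wrist_force: [2.7, 3.5, 5.2]
gripper_width: 0.125
finger_force: 32.0
```

Run:
```python
from h import *
s=robot.get_state(); g=inpress(s["tcp_pos"]);print(s["wrist_force"],g, np.arctan2(g[2]-173.06,32.37-g[1]))
```

```text
[2.67138521 3.50323067 5.20443584] [-22.4501917  100.60281712 230.83501113] 2.438998028247846
```

Call:
carry_out --increments '[[[0.0006, 0.0017, -0.0024], [0, 0, 0], 1.0], [[0.0012, 0.0034, -0.0048], [0, 0, 0], 1.0], [[0.0017, 0.0048, -0.007], [0, 0, 0], 1.0]]'

```text
t: 9.35
tcp_pos: [0.5762, 0.0885, 0.2249]
tool_rot: [[-0.937, 0.35, 0.001], [0.35, 0.937, -0.001], [-0.001, -0.001, -1.0]]
wrist_force: [-6.9, -12.3, 33.9]
gripper_width: 0.124
finger_force: 35.8
```

Run:
```python
from h import *
s=robot.get_state(); g=inpress(s["tcp_pos"]);print(s["wrist_force"],g, np.arctan2(g[2]-173.06,32.37-g[1]))
```

```text
[ -6.90240867 -12.3133898   33.91294503] [-22.38727291 104.52684164 224.87192869] 2.518857700160039
```

The catch is on its stop (2.5 rad, and the reaction force rose). I'll release, rise, turn by -90° and go above the handle.

Call:
carry_out --increments '[[[-0.001, -0.003, 0.003], [0, 0, 0], 0.6], [[-0.001, -0.003, 0.003], [0, 0, 0], 0.5], [[-0.001, -0.003, 0.003], [0, 0, 0], 0.5], [[-0.001, -0.003, 0.03], [0, 0, 0], 0.5], [[-0.001, -0.003, 0.07], [0, 0, 0], 0.5]]'

```text
t: 9.85
tcp_pos: [0.5732, 0.0863, 0.2923]
tool_rot: [[-0.937, 0.35, -0.005], [0.35, 0.937, -0.0], [0.005, -0.002, -1.0]]
wrist_force: [0.4, 0.2, 0.2]
gripper_width: 0.501
finger_force: 0.0
```

Call:
carry_out --increments '[[[0.0, 0.0, 0.04], [0, 0, -8], 0.2], [[0.0, -0.02, 0.08], [0, 0, -16], 0.2], [[-0.01, -0.05, 0.08], [0, 0, -24], 0.2], [[-0.02, -0.08, 0.08], [0, 0, -32], 0.2], [[-0.02, -0.11, 0.08], [0, 0, -40], 0.2]]'

```text
t: 10.35
tcp_pos: [0.5536, -0.0244, 0.374]
tool_rot: [[-0.488, 0.873, -0.001], [0.873, 0.488, 0.0], [0.0, -0.0, -1.0]]
wrist_force: [-0.2, -0.9, -0.8]
gripper_width: 0.799
finger_force: 0.0
```

Call:
carry_out --increments '[[[0.0, -0.01, 0.0], [0, 0, -8], 0.2], [[0.0, -0.025, 0.0], [0, 0, -16], 0.2], [[0.0, -0.04, 0.0], [0, 0, -24], 0.2], [[0.0, -0.05, 0.0], [0, 0, -32], 0.2], [[0.0, -0.06, 0.0], [0, 0, -40], 0.2]]'

```text
t: 10.85
tcp_pos: [0.5546, -0.0841, 0.3734]
tool_rot: [[0.188, 0.982, -0.001], [0.982, -0.188, 0.0], [0.0, -0.001, -1.0]]
wrist_force: [-0.0, -0.0, -0.1]
gripper_width: 0.797
finger_force: 0.0
```

Call:
carry_out --increments '[[[0.005, 0.0, 0.0], [0, 0, -5], 0.2], [[0.01, 0.0, 0.0], [0, 0, -10], 0.2], [[0.01, 0.0, 0.0], [0, 0, -10], 0.2]]'

```text
t: 11.15
tcp_pos: [0.565, -0.0837, 0.3734]
tool_rot: [[0.352, 0.936, -0.001], [0.936, -0.352, 0.0], [0.0, -0.001, -1.0]]
wrist_force: [0.2, 0.3, 1.2]
gripper_width: 0.801
finger_force: 0.0
```

Run:
```python
from h import *
np.set_printoptions(precision=4,suppress=True)
s=robot.get_state(); print(s["t"],s["q"],s["tcp_pos"],s["tool_rot"][:,1],inpress(s["tcp_pos"]),s["wrist_force"],s["gripper_width"])
save("wrist","w6")
for q,X in [("pull_handle",hd(0)),("catch_pin",cp(2.5)),("foot_tip",ft(1.05)),("pull_pivot",[50,0,150])]:
  for c in ("wrist","scene","side"):
    if c!="wrist": robot.capture(c)
    print(q,c,np.round(proj(c,W(p,X)),1),[(np.round(x["position"],1),round(x["p"],2)) for x in robot.place_of(c,q)[:2]])
```

```text
11.15 [-0.2002  0.2549  1.5862  0.0002  1.3013  0.159 ] [ 0.565  -0.0837  0.3734] [ 0.9362 -0.3516 -0.0008] [ 27.8001 -60.5398 373.3849] [0.2246 0.3289 1.1533] 0.8012281245149955
pull_handle wrist [182.9 319.6] [(array([185.9, 323.2]), 0.97), (array([111.1, 275.7]), 0.65)]
pull_handle scene [184.4 219.9] [(array([183.8, 218.8]), 0.7)]
pull_handle side [165.5 290. ] [(array([166.3, 287.9]), 0.62)]
catch_pin wrist [-23.6 196.3] []
catch_pin scene [210.9 278.5] [(array([213.1, 278. ]), 0.66)]
catch_pin side [163.5 255.9] [(array([161., 255.]), 0.43)]
foot_tip wrist [ 11.7 162.4] [(array([ 11.4, 163.4]), 0.7), (array([112.7, 277. ]), 0.58)]
foot_tip scene [230.4 293.1] [(array([233.7, 291.9]), 0.69)]
foot_tip side [192.3 241.7] []
pull_pivot wrist [107.9 275.1] [(array([109. , 276.2]), 0.93)]
pull_pivot scene [223.1 238.6] [(array([223.7, 234.6]), 0.92), (array([314.2, 389.1]), 0.3)]
pull_pivot side [192.8 279.8] [(array([192.9, 277.1]), 0.63)]
```

View pics/w6.png

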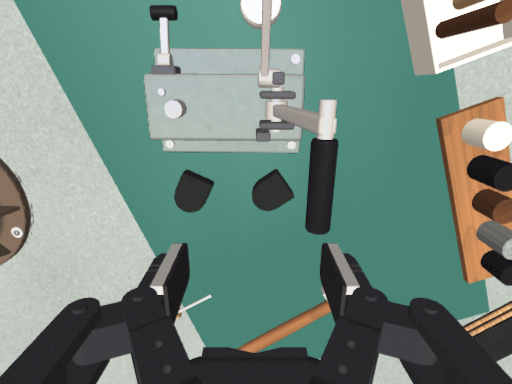

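The handle is at (186, 323), within 4 px of the prediction; the catch and foot lever are where they should be. I'll go above the handle, descend and grip.

Call:
carry_out --increments '[[[0.02, -0.001, 0.0], [0, 0, 0], 0.2], [[0.045, -0.002, -0.01], [0, 0, 0], 0.2], [[0.051, -0.002, -0.035], [0, 0, 0], 0.2], [[0.051, -0.002, -0.065], [0, 0, 0], 0.2], [[0.051, -0.002, -0.094], [0, 0, 0], 0.2]]' --grip_force 60

```text
t: 12.7
tcp_pos: [0.616, -0.0857, 0.2787]
tool_rot: [[0.35, 0.937, 0.0], [0.937, -0.35, -0.0], [0.0, 0.0, -1.0]]
wrist_force: [0.2, 0.8, 0.1]
gripper_width: 0.798
finger_force: 0.0
```

Call:
carry_out --increments '[[[0.0, 0.0, 0.0], [0, 0, 0], 0.5], [[0.0, 0.0, 0.0], [0, 0, 0], 0.8], [[0.0, 0.0, 0.0], [0, 0, 0], 1.0], [[0.0, 0.0, 0.0], [0, 0, 0], 1.0], [[0.0, 0.0, 0.0], [0, 0, 0], 1.0]]'

```text
t: 13.2
tcp_pos: [0.6173, -0.0862, 0.2819]
tool_rot: [[0.35, 0.937, 0.004], [0.937, -0.35, -0.001], [0.001, 0.004, -1.0]]
wrist_force: [4.7, -2.4, 8.0]
gripper_width: 0.209
finger_force: 58.7
```

Run:
```python
from h import *
np.set_printoptions(precision=4,suppress=True)
s=robot.get_state(); g=inpress(s["tcp_pos"]); print(g,s["wrist_force"],s["gripper_width"],s["finger_force"])
g0=np.array(hd(0)); off=g-g0; print("off",off)
for t in np.arange(0,1.25,.1): print(round(t,2),np.round(W(p,np.array(hd(t))+off)-s["tcp_pos"],4))
```

```text
[ 77.6596 -44.4474 281.9148] [ 4.6707 -2.436   7.9923] 0.20918698696830546 58.74750852584839
off [  2.2823   0.5526 -15.9229]
0.0 [0. 0. 0.]
0.1 [-0.0139  0.0052  0.0018]
0.2 [-0.028   0.0105  0.0021]
0.3 [-0.0419  0.0158  0.0009]
0.4 [-0.0558  0.021  -0.0018]
0.5 [-0.0692  0.0261 -0.0059]
0.6 [-0.0823  0.031  -0.0115]
0.7 [-0.0947  0.0357 -0.0184]
0.8 [-0.1065  0.0401 -0.0266]
0.9 [-0.1174  0.0442 -0.0361]
1.0 [-0.1273  0.0479 -0.0466]
1.1 [-0.1363  0.0513 -0.0582]
1.2 [-0.1441  0.0542 -0.0706]
```

Call:
carry_out --increments '[[[-0.006, 0.0025, 0.003], [0, 0, 0], 1.0], [[-0.013, 0.005, 0.0045], [0, 0, 0], 1.0], [[-0.027, 0.0105, 0.005], [0, 0, 0], 1.0], [[-0.041, 0.0158, 0.0035], [0, 0, 0], 1.0], [[-0.055, 0.021, 0.001], [0, 0, 0], 1.0]]'

```text
t: 13.7
tcp_pos: [0.5604, -0.0643, 0.2802]
tool_rot: [[0.35, 0.937, 0.001], [0.937, -0.35, 0.0], [0.0, 0.0, -1.0]]
wrist_force: [15.9, 0.3, -31.2]
gripper_width: 0.215
finger_force: 59.3
```

Run:
```python
from h import *
s=robot.get_state(); g=inpress(s["tcp_pos"]);print(s["wrist_force"],g,"x-z ang", .17-np.arctan2(g[0]-52.3,g[2]-134.1),np.hypot(g[0]-52.3,g[2]-134.1),s["gripper_width"])
```

```text
[ 15.9477099    0.26474935 -31.23870548] [ 16.68709405 -44.04710251 280.22663884] x-z ang 0.40905243078568554 150.4037022487389 0.21477073008844713
```

Call:
carry_out --increments '[[[-0.0135, 0.005, -0.0066], [0, 0, 0], 1.0], [[-0.0265, 0.01, -0.0125], [0, 0, 0], 1.0], [[-0.039, 0.0147, -0.019], [0, 0, 0], 1.0], [[-0.0507, 0.019, -0.0273], [0, 0, 0], 1.0], [[-0.0616, 0.0232, -0.037], [0, 0, 0], 1.0]]'

```text
t: 14.2
tcp_pos: [0.5002, -0.0413, 0.2453]
tool_rot: [[0.35, 0.937, 0.005], [0.937, -0.35, -0.0], [0.001, 0.004, -1.0]]
wrist_force: [8.5, 0.8, 4.0]
gripper_width: 0.21
finger_force: 63.1
```

Run:
```python
from h import *
s=robot.get_state(); g=inpress(s["tcp_pos"]);print(s["wrist_force"],g,"x-z ang", .17-np.arctan2(g[0]-52.3,g[2]-134.1),np.hypot(g[0]-52.3,g[2]-134.1),s["gripper_width"])
```

```text
[8.50103463 0.8235186  4.0329998 ] [-47.74604835 -43.7462337  245.30369376] x-z ang 0.9026298747791125 149.58433506170852 0.20959978164914034
```

Call:
carry_out --increments '[[[-0.005, 0.0018, -0.005], [0, 0, 0], 1.0], [[-0.01, 0.0037, -0.0105], [0, 0, 0], 1.0], [[-0.0145, 0.0055, -0.0165], [0, 0, 0], 1.0], [[-0.019, 0.0071, -0.022], [0, 0, 0], 1.0], [[-0.023, 0.0086, -0.028], [0, 0, 0], 1.0]]'

```text
t: 14.7
tcp_pos: [0.4777, -0.0327, 0.2173]
tool_rot: [[0.35, 0.937, 0.005], [0.937, -0.35, -0.0], [0.001, 0.004, -1.0]]
wrist_force: [7.3, 2.5, 9.9]
gripper_width: 0.21
finger_force: 63.7
```

Run:
```python
from h import *
s=robot.get_state(); g=inpress(s["tcp_pos"]);print(s["wrist_force"],g,"x-z ang", .17-np.arctan2(g[0]-52.3,g[2]-134.1),np.hypot(g[0]-52.3,g[2]-134.1),s["gripper_width"])
```

```text
[7.26153772 2.54073324 9.91274556] [-71.82418372 -43.64141172 217.33638871] x-z ang 1.1500827502962334 149.44935392460005 0.21046982407082424
```

Close to the stop. I'll push a little further until the force rises.

Call:
carry_out --increments '[[[-0.0005, 0.0002, -0.001], [0, 0, 0], 1.0], [[-0.001, 0.0004, -0.002], [0, 0, 0], 1.0], [[-0.0015, 0.0006, -0.003], [0, 0, 0], 1.0], [[-0.0015, 0.0006, -0.003], [0, 0, 0], 1.0]]'

```text
t: 15.1
tcp_pos: [0.4774, -0.0326, 0.2162]
tool_rot: [[0.35, 0.937, 0.007], [0.937, -0.35, -0.001], [0.002, 0.007, -1.0]]
wrist_force: [-0.0, 0.2, 39.1]
gripper_width: 0.209
finger_force: 66.8
```

Run:
```python
from h import *
s=robot.get_state(); g=inpress(s["tcp_pos"]);print(s["wrist_force"],g,"x-z ang", .17-np.arctan2(g[0]-52.3,g[2]-134.1),np.hypot(g[0]-52.3,g[2]-134.1),s["gripper_width"])
for q,X in [("pull_handle",hd(1.15)),("catch_pin",cp(2.5)),("foot_tip",ft(1.05))]:
  for c in ("scene","side"):
    robot.capture(c); print(q,c,np.round(proj(c,W(p,X)),1),[(np.round(x["position"],1),round(x["p"],2)) for x in robot.place_of(c,q)[:2]])
save("scene","s9")
im=cv2.imread("pics/s9.png")[150:300,160:360]; cv2.imwrite("pics/s9c.png",cv2.resize(im,None,fx=4,fy=4,interpolation=2))
```

```text
[-2.63963661e-02  1.96878013e-01  3.91191913e+01] [-72.15843939 -43.59756745 216.15121327] x-z ang 1.157934800543175 149.07147524907094 0.2092903005227476
pull_handle scene [178.7 259.2] [(array([188.7, 157.2]), 0.59), (array([182.6, 258.8]), 0.49)]
pull_handle side [185.7 251.8] [(array([187. , 252.3]), 0.58), (array([183.9, 258.9]), 0.3)]
catch_pin scene [210.9 278.5] [(array([210.6, 276.3]), 0.64)]
catch_pin side [163.5 255.9] [(array([164.8, 254.6]), 0.62)]
foot_tip scene [230.4 293.1] [(array([232.9, 290.3]), 0.69), (array([181.1, 255.6]), 0.65)]
foot_tip side [192.3 241.7] [(array([192.4, 239.1]), 0.41)]
```

View pics/s9c.png

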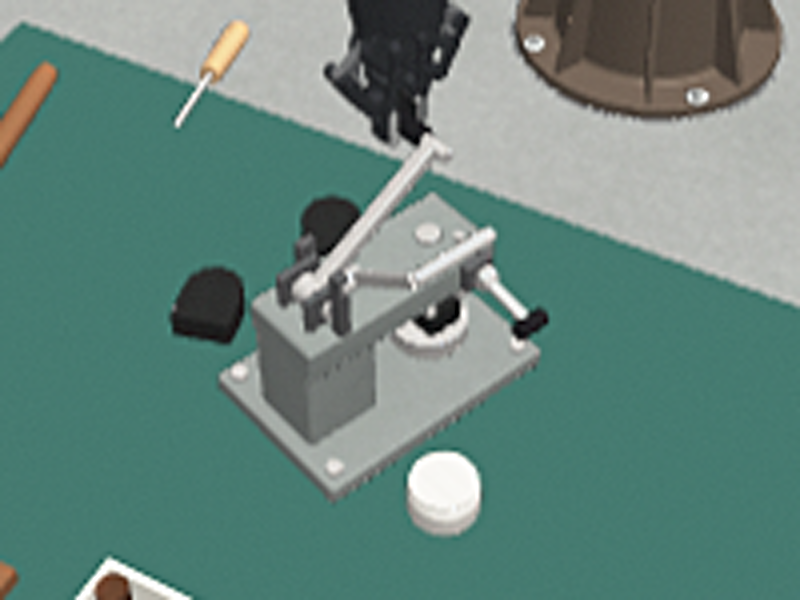

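The lever is at its stop: the force rose to 39 N with almost no motion. The catch is over and the foot lever is down. I'll ease the push by 1 mm, keep holding and hand in.

Call:
carry_out --increments '[[[0.0, 0.0, 0.001], [0, 0, 0], 1.0], [[0.0, 0.0, 0.001], [0, 0, 0], 1.0], [[0.0, 0.0, 0.001], [0, 0, 0], 1.0]]'

```text
t: 16.05
tcp_pos: [0.4775, -0.0326, 0.2167]
tool_rot: [[0.35, 0.937, 0.007], [0.937, -0.35, -0.001], [0.002, 0.007, -1.0]]
wrist_force: [5.8, -0.1, 26.0]
gripper_width: 0.209
finger_force: 65.1
```

Run:
```python
from h import *
s=robot.get_state(); g=inpress(s["tcp_pos"]);print(s["wrist_force"],g)
if s["wrist_force"][2]>14: print(robot.finish_job())
```

```text
[ 5.79426781 -0.06525273 25.98683751] [-72.03100164 -43.55356812 216.68439856]
the job is handed in; nothing more can be done
None
```

I handed the job in at about 16 s: foot lever down (on the second press; the first slid off the knob, with 92 N at the wrist and 45 N on the second), catch over at its far stop, and the gripper still holding the big lever on its lower stop; the hand-in gave no verdict.

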